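# Raise the power module's click-stop dial by four clicks and store it

### The job

With a fingertip against the side of its upright wing, push the blue power module's click-stop dial clockwise (seen from above) by exactly four clicks, never going past the fourth click. Then press the round push-button on the same module fully down and let it spring back up, so that the setting is stored. Nothing is to be pinched, gripped or lifted, and the other things on the bench stay where they are.

Things in the scene. Friction and masses are not known exactly. Their poses are not given: they have to be found in the camera images.
- module: blue box-shaped power module fixed to the bench, 130 mm (its x) by 220 mm (its y), flat top 45 mm above the bench; origin at the centre of its underside. On its top are the dial (towards its +y end) and the push-button (towards its -y end)
- dial_center (a point): fixed point on the dial's vertical turning axis, at the top of its turning disc, 57 mm above the bench. The disc (black, 60 mm across, 8 mm thick) turns on a fixed black ring 96 mm across and 4 mm thick on the module's top; the ring has 12 ticks, one per click stop, 30 degrees apart
- dial_wing (a point): point that turns with the dial, inside its aluminium wing: 30 mm from the turning axis towards the wing's long end, half-way up the wing (71 mm above the bench). The wing is a straight upright bar across the disc, 12 mm thick and 28 mm tall (from 57 to 85 mm above the bench); from the axis it reaches 42 mm along its pointing (long) end and 15 mm the other way. Its own x axis points along the long end, z up; it turns about the dial axis
- dial (a joint): turn of the dial in rad, clockwise from above is positive, 0 at the start of every run, where the dial rests in a click stop. One click is 0.524 rad (30 degrees); stops of the travel at -0.8 and 4.4. Between two click stops it resists with at most about 0.1 N m (some 3.5 N at 30 mm from the axis); once past half-way it snaps by itself into the next stop, running ahead of the finger, and it springs back if let go before half-way
- button_top (a point): centre of the top of the round grey push-button, 67 mm above the bench when up; the button is 28 mm across, in a black collar 44 mm across whose top is 57 mm above the bench. It moves straight down; the point moves with it
- button (a joint): travel of the push-button in m, 0 up, 0.006 fully down (about 5 N); springs back when released
- canister: clear polycarbonate screw-top canister holding brass standoffs, 56 mm across, 74 mm tall, upright, bystander; origin at the centre of its underside
- tinner: flat round black steel tin, 46 mm across, 20 mm tall, bystander; origin at the centre of its underside
- hub: white plastic reel hub (two flanges on a core), 60 mm across, 26 mm tall, bystander; origin at the centre of its underside
- tweezers: stainless tweezers lying flat, 118 mm long along their x axis, 8 mm tall, bystander; origin at the middle on the underside
- driver: small screwdriver with a black handle lying flat, 150 mm long along its x axis, bystander; origin on its length, at the underside
- flux: small upright bottle with a black cap, 36 mm across, 70 mm tall, bystander; origin at the centre of its underside

How it is judged:
By the outcome, as a careful person would: the job done as asked, in the order asked, and still so for the second after the job is handed in, with the robot touching nothing.
It also fails if it takes over 42 s, if anything falls off the work surface, if the arm or the gripper's body presses on something with over 40 N, if the wrist force passes 120 N, or if a joint passes its speed limit or range.

### The arm

A 6-joint arm with a two-finger parallel gripper is mounted at the origin on the work surface. World frame = base frame: x ahead of the robot, y to its left, z up, the work surface at z = 0. Lengths are in m, angles in rad, forces in N, time in s.
With the tool pointing down it reaches from about 0.35 to 0.975 m from the base axis. Payload 4.9 kg.
Tool frame: the origin (TCP) lies at the very end of the fingers, on their centre line; the grasp point (between the pads) lies 19 mm behind it; z points along the fingers, y is the direction in which the jaws open and shut (so a half turn about z gives the same grasp; the last joint's range is limited). The gripper opens to 85 mm and grips with 20 to 120 N. Pads are 22 mm wide; open, the fingers measure 114 mm over their backs; the gripper's body (76 mm by 85 mm) begins 54 mm behind the grasp point. The pads swing forward as they close: fully open they stand 13 mm farther back than shut.
Start: joints at [1.178, 0.053, 1.613, -0, 1.476, -0.119], TCP at [0.169, 0.602, 0.231] pointing down, gripper open.
Joint ranges: [-3.01, 3.01], [-1.01, 2.22], [0.06, 2.58], [-1.02, 4.17], [0.09, 2.62], [-3.14, 3.14]. Speed limits (rad/s): [2.57, 2.57, 3.14, 3.14, 3.14, 3.14].

### API

Orientations are given as a rotation vector (axis times angle).
In Python, from station import ctrl gives the robot as it stands.
- The arm moves only by the tool step_arm, never from a script. Its argument "moves" is a list of rows, each a list of 5 numbers: the opening, from 0 (shut) to 1 (fully open), then the shift along the world's x, y, z in m, then the turn about the world's z in degrees. A call has 1 to 20 rows; each row shifts and turns the pose as measured when the row begins; what a row does not reach is not made up. A row lasts 1/8 s, in which the tool goes at most 62.5 mm and 10.7 degrees, less where a joint would pass 70% of its speed; a pose out of reach is approached as far as the arm can. A call is refused whole if a number of a shift passes 0.0625 or a number of a turn 10.7, either way. A call with a gripper value outside its range is refused whole. The fingers move at their own pace and stop on an object; "newtons" is the grip in N (left out, the last holds). Time passes only in rows, so rows that do not move let the fingers close. It gives the time, the measured TCP pose, the force and the opening at its end, in the units of the state.
- ctrl.get_obs(): the state, without advancing time (a new reading comes with each control period).
- ctrl.get_image(name): name is "scene" or "top" or "wrist"; returns a dict with "color" (400x640x3 uint8, red, green, blue), "camera_matrix" (3x3 intrinsics, pixels), "k1" (the pictures are not rectified: a ray, as slopes to the right and down, at radius r is drawn at 1 + k1 r^2 times it, then the intrinsics apply), "R" (3x3) and "t" (3): a world point X has camera coordinates R X + t; the wrist camera has in their place "T_tool_cam" (4x4, takes a point from camera to tool coordinates, whose origin is the TCP and whose axes are the flange's). Camera axes: x right, y down, z forward; pixel columns grow to the right and rows downward; lengths in m; the calibration is good to about 2 mm. A picture is of the moment at which its call begins: read the wrist's pose just before it. There is no depth.
- ctrl.finish_job(): hands the job in, once; it reports no verdict.
Trained networks look in a picture, given as the dict that the camera call returned (one of the last four; its "shot" number tells which), for a name from the list of things; names that differ only in an ending like _2 or _b are one class to them, and where a whole thing is asked for, a point or a joint stands for the part that bears it (a point fixed in the world has none). Each returns a list of dicts, best first, with "p" (0 to 1); they miss things now and then, are a little off and sometimes report something else, mostly with a low value. They report only what shows in the picture. A call takes as long as a camera call.
- ctrl.spot_in(picture, query): "bbox" ([left, top, right, bottom] in pixels, round what is visible of it).
The state is a dict: "t": time; "q": joint angles; "dq": joint speeds; "effort": joint torques, N m; "tool_pos": TCP position; "tool_rot": TCP orientation; "contact_force": force on the tool from outside, world axes, zero at the start; "wrist_torque": the same for the moment, N m; "opening": finger opening in m.
Only numpy, scipy, OpenCV 4.12 (cv2) and the standard library are available. Lean on these libraries where they do the work, as an engineer would, in place of code of your own. Each camera call takes 0.05 s, during which the arm holds its last target.

## Working session

There is one attempt and no reset: what is moved stays moved. The work goes in short steps, Python scripts to look and compute and a tool call to move; the robot and the scene stay as the last step left them, time stands still between calls to the robot, and variables do not carry over. Pictures are saved under pics/ and viewed, and the job is handed in when it is done.

Besides the shell and the picture viewer there is one more tool, called after ">>>" as name([rows], argument=value, ...), one row to a line, values as JSON. step_arm: Moves the arm, as the interface text tells. Its arguments: {"type":"object","properties":{"moves":{"type":"array","items":{"type":"array","items":{"type":"number"}}},"newtons":{"type":"number"}},"required":["moves"]}

```bash
ls; mkdir -p pics
cat > h.py <<'E'
import numpy as np, cv2
from station import ctrl
def save(im,name): cv2.imwrite('pics/'+name+'.png', im['color'][:,:,::-1])
def ray(im,u,v):
    K=np.array(im['camera_matrix']);k1=im['k1']
    d=np.array([(u-K[0,2])/K[0,0],(v-K[1,2])/K[1,1]])
    s=d.copy()
    for _ in range(30): s=d/(1+k1*(s@s))
    R=np.array(im['R']);t=np.array(im['t'])
    return -R.T@t, R.T@np.array([s[0],s[1],1.])
def at(im,u,v,z):
    o,d=ray(im,u,v); return o+d*(z-o[2])/d[2]
def proj(im,X):
    K=np.array(im['camera_matrix']);c=np.array(im['R'])@np.array(X)+np.array(im['t'])
    s=c[:2]/c[2]; s=s*(1+im['k1']*(s@s)); return np.array([K[0,0]*s[0]+K[0,2],K[1,1]*s[1]+K[1,2]])
E
python3 - <<'E'
from h import *
o=ctrl.get_obs(); print(o)
for n in ('scene','top'):
    im=ctrl.get_image(n); save(im,n+'0')
    for q in ('module','dial','dial_wing','button','button_top','canister','flux','tinner','hub','tweezers','driver'):
        r=ctrl.spot_in(im,q)
        print(n,q,[(np.round(b['bbox'],1).tolist(),round(b['p'],2)) for b in r[:2]])
E
```

```text
pics
{'t': 0.0, 'q': array([ 1.17798482e+00,  5.33743053e-02,  1.61430284e+00, -1.51161930e-05,
        1.47600512e+00, -1.18988398e-01]), 'dq': array([-7.59625778e-04,  5.11858204e-05,  1.32515041e-03,  2.77664046e-05,
       -5.82655498e-04, -2.55324086e-04]), 'effort': array([-1.66174832e-03, -3.93670642e+01, -3.70182645e+01, -1.93090686e-04,
        6.97716256e-03,  4.46555859e-06]), 'tool_pos': array([0.16876304, 0.60113085, 0.23004693]), 'tool_rot': array([-0.42870517, -3.11168357,  0.00318092]), 'contact_force': array([0.11332889, 0.10351497, 0.48488903]), 'wrist_torque': array([ 0.00144227, -0.01550027,  0.05314963]), 'opening': 0.08538100438257884}
scene module [([194.3, 186.6, 306.6, 253.8], 0.65)]
scene dial [([258.9, 189.0, 297.7, 217.0], 0.63), ([202.0, 193.3, 214.4, 206.3], 0.56)]
scene dial_wing []
scene button []
scene button_top []
scene canister [([321.3, 182.0, 348.9, 221.7], 0.83), ([200.9, 195.9, 214.8, 211.8], 0.16)]
scene flux [([200.2, 237.4, 221.7, 275.3], 0.76), ([191.7, 187.9, 307.4, 251.1], 0.64)]
scene tinner [([217.9, 186.2, 240.7, 192.4], 0.63)]
scene hub [([256.4, 248.0, 291.7, 283.8], 0.56)]
scene tweezers [([144.7, 213.6, 171.7, 262.5], 0.74)]
scene driver [([356.9, 183.9, 370.4, 237.2], 0.76), ([215.3, 185.2, 240.4, 194.4], 0.32)]
top module [([325.6, 160.7, 438.5, 247.5], 0.88), ([411.7, 192.2, 424.9, 204.3], 0.32)]
top dial [([340.9, 193.2, 372.7, 221.3], 0.59)]
top dial_wing [([340.2, 195.5, 373.8, 224.2], 0.74), ([327.7, 142.8, 355.3, 171.1], 0.52)]
top button [([414.4, 195.5, 423.6, 204.9], 0.54)]
top button_top []
top canister [([292.4, 213.9, 316.7, 244.5], 0.95)]
top flux [([385.4, 141.0, 400.9, 162.7], 0.57)]
top tinner [([400.2, 236.8, 423.8, 254.9], 0.66)]
top hub [([337.3, 187.6, 379.4, 229.9], 0.44)]
top tweezers [([444.6, 153.6, 459.7, 206.8], 0.71)]
top driver [([268.8, 202.6, 287.5, 269.0], 0.91), ([341.3, 195.1, 373.9, 221.3], 0.16)]
```

Run:
```python
import cv2
a=cv2.imread('pics/top0.png')[130:280,250:480]; cv2.imwrite('pics/top0c.png',cv2.resize(a,None,fx=3.4,fy=3.4,interpolation=2))
a=cv2.imread('pics/scene0.png')[170:300,130:390]; cv2.imwrite('pics/scene0c.png',cv2.resize(a,None,fx=3,fy=3,interpolation=2))
```

```text
(no output)
```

View pics/top0c.png

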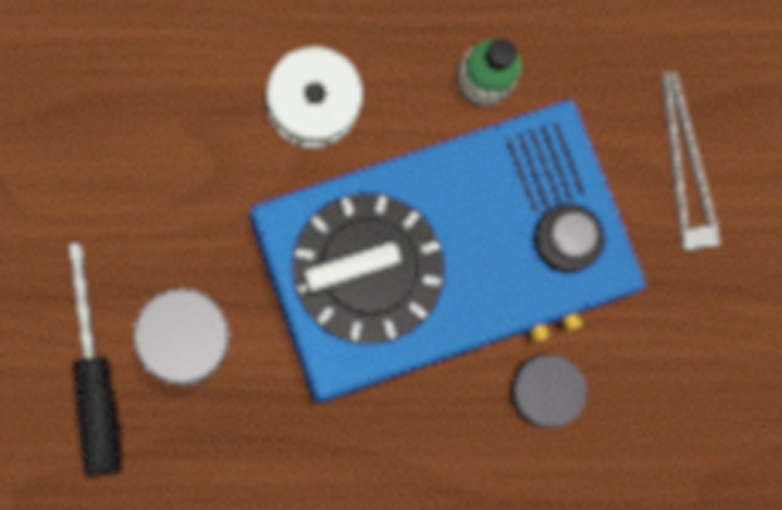

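View pics/scene0c.png

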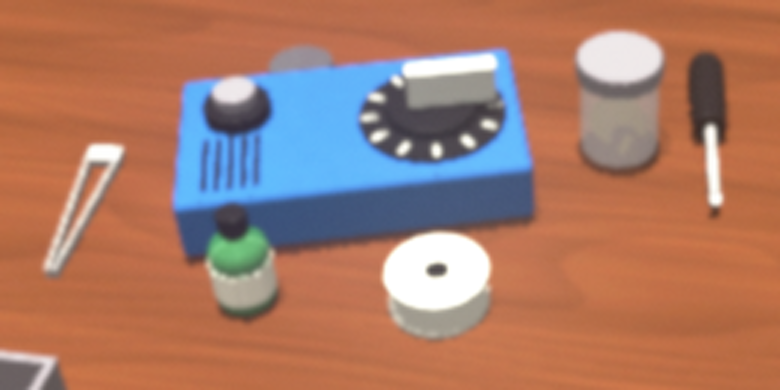

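View pics/top0.png

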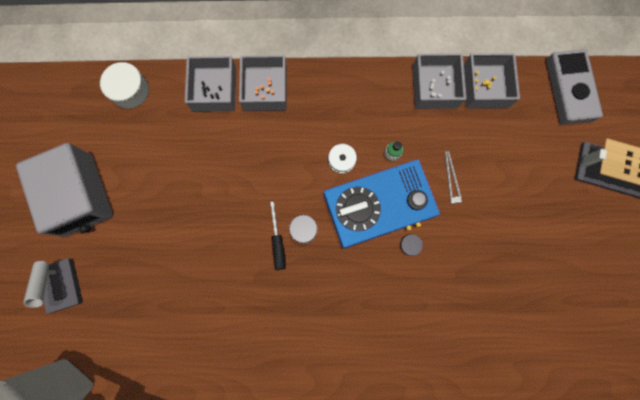

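Run:
```python
from h import *
im=ctrl.get_image('top'); save(im,'top1'); sc=ctrl.get_image('scene')
c=lambda x,y:(250+x/3.4-.3,130+y/3.4-.3)
P=lambda n,x,y,z:print(n,np.round(at(im,*c(x,y),z),4), 'scene px',np.round(proj(sc,at(im,*c(x,y),z)),1))
for i,p in enumerate([(250,207),(573,99),(645,287),(316,402)]): P('corner%d'%i,*p,.045)
P('ringc',368,268,.049)
P('wing long end',305,279,.085);P('wing short',401,252,.085)
P('button',576,233,.067);P('collar',569,238,.057)
P('canister',181,336,.074);P('hub',314,93,.026);P('flux',501,54,.07);P('tinner',550,391,.02)
print(np.linalg.inv(np.array(im['R']))@-np.array(im['t']), im['k1'], im['camera_matrix'])
```

```text
corner0 [0.6136 0.0677 0.045 ] scene px [307.  224.4]
corner1 [ 0.6813 -0.1395  0.045 ] scene px [187.4 237.9]
corner2 [ 0.5599 -0.1782  0.045 ] scene px [191.8 196.1]
corner3 [0.4911 0.029  0.045 ] scene px [299.3 184.8]
ringc [ 0.5734 -0.005   0.049 ] scene px [273.9 206.1]
wing long end [0.5621 0.0366 0.085 ] scene px [295.1 189.5]
wing short [ 0.5777 -0.0212  0.085 ] scene px [263.6 191.8]
button [ 0.591  -0.1312  0.067 ] scene px [207.1 198.6]
collar [ 0.5895 -0.1292  0.057 ] scene px [209.2 202.4]
canister [0.53  0.111 0.074] scene px [336.1 187.6]
hub [0.6922 0.0244 0.026 ] scene px [275.3 258.8]
flux [ 0.7041 -0.0897  0.07  ] scene px [207.3 238.6]
tinner [ 0.4974 -0.1212  0.02  ] scene px [230.2 190.3]
[0.44728891 0.08841115 0.93666127] -0.023161100884494686 [[423.96309831   0.         314.5435685 ]
 [  0.         423.96309831 197.53861823]
 [  0.           0.           1.        ]]
```

>>> step_arm([
  [0,0.028,-0.045,0,3],
  [0,0.028,-0.045,0,3],
  [0,0.028,-0.045,0,3],
  [0,0.028,-0.045,0,3],
  [0,0.028,-0.045,0,3],
  [0,0.028,-0.045,0,3],
  [0,0.028,-0.045,0,3],
  [0,0.028,-0.045,0,3],
  [0,0.028,-0.045,0,3],
  [0,0.028,-0.045,0,3],
  [0,0.028,-0.045,0,0],
  [0,0.02,-0.045,0,0],
  [0,0,0,0,0],
], newtons=30)

```text
t: 2.92
tool_pos: [0.5046, 0.0438, 0.2338]
tool_rot: [-0.422, 3.104, 0.005]
contact_force: [-0.7, 0.3, -0.1]
opening: 0.0002
```

```bash
cat >> h.py <<'E'
from scipy.spatial.transform import Rotation as Ro
def wristim():
    o=ctrl.get_obs(); im=ctrl.get_image('wrist')
    T=np.eye(4);T[:3,:3]=Ro.from_rotvec(o['tool_rot']).as_matrix();T[:3,3]=o['tool_pos']
    C=T@np.array(im['T_tool_cam']); im['R']=C[:3,:3].T; im['t']=-C[:3,:3].T@C[:3,3]
    return o,im
def st():
    o=ctrl.get_obs(); M=Ro.from_rotvec(o['tool_rot']).as_matrix()
    print('t',round(o['t'],2),'pos',np.round(o['tool_pos'],4),'yawY',round(np.degrees(np.arctan2(M[1,1],M[0,1])),1),'z',np.round(M[:,2],3),'F',np.round(o['contact_force'],1),'q6',round(o['q'][5],2),'op',round(o['opening'],4))
    return o
E
python3 - <<'E'
from h import *
st(); o,im=wristim(); save(im,'w1')
np.save('w1.npy',dict(im),allow_pickle=True)
print(im['T_tool_cam'])
for n,X in dict(axis=(.5735,-.0055,.049),btn=(.591,-.1305,.067),tip=o['tool_pos']).items(): print(n,proj(im,X))
E
```

```text
t 2.92 pos [0.5046 0.0438 0.2338] yawY 105.5 z [ 0.008  0.004 -1.   ] F [-0.7  0.3 -0.1] q6 -1.9 op 0.0002
[[ 1.32872513e-04 -9.62556656e-01 -2.71080554e-01  6.92309046e-02]
 [ 9.99999987e-01  1.53683941e-04 -5.55443336e-05 -3.65870342e-04]
 [ 9.51252957e-05 -2.71080543e-01  9.62556663e-01 -1.42640104e-01]
 [ 0.00000000e+00  0.00000000e+00  0.00000000e+00  1.00000000e+00]]
axis [261.89762398 220.20895567]
btn [143.65779282 211.6511858 ]
tip [320.01099434 250.70854843]
```

View pics/w1.png

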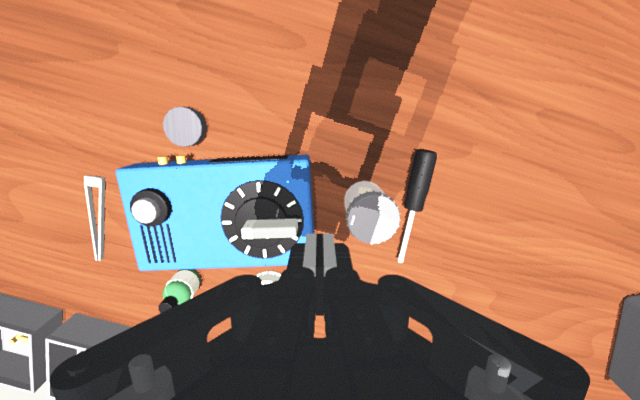

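Run:
```python
import cv2
a=cv2.imread('pics/w1.png')[160:280,110:330]; cv2.imwrite('pics/w1c.png',cv2.resize(a,None,fx=3.6,fy=3.6,interpolation=2))
```

```text
(no output)
```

View pics/w1c.png

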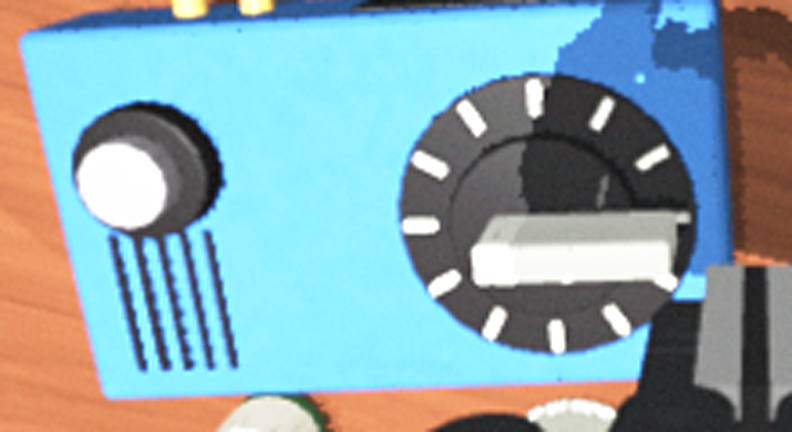

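Run:
```python
from h import *
im=np.load('w1.npy',allow_pickle=True).item()
c=lambda x,y:(110+x/3.6-.36,160+y/3.6-.36)
T=[(535,97),(602,113),(653,157),(617,320),(557,337),(494,323),(444,284),(420,225),(429,164),(471,117)]
W=np.array([at(im,*c(*p),.049)[:2] for p in T])
A=np.c_[2*W,np.ones(len(W))]; s=np.linalg.lstsq(A,(W**2).sum(1),rcond=None)[0]
print('centre',s[:2],'r',np.sqrt(s[2]+s[:2]@s[:2]))
print(np.round(np.degrees(np.arctan2(*(W-s[:2]).T[::-1])),1))
for n,p,z in [('far left',(472,285),.085),('far right',(675,283),.085),('near left',(476,246),.085),('near right',(678,242),.085),('btn',(121,180),.067)]: print(n,np.round(at(im,*c(*p),z),4))
for p in [(22,38),(716,0),(107,398)]: print(np.round(at(im,*c(*p),.045),4))
```

```text
centre [ 0.574691   -0.00587115] r 0.04073386916827415
[-162.7  167.2  137.2   47.2   17.3  -12.7  -42.2  -72.6 -102.6 -132.5]
far left [ 0.5846 -0.0191  0.085 ]
far right [0.5682 0.0374 0.085 ]
near left [ 0.5723 -0.0203  0.085 ]
near right [0.5557 0.0351 0.085 ]
btn [ 0.5888 -0.1312  0.067 ]
[ 0.561 -0.178  0.045]
[0.4923 0.0281 0.045 ]
[ 0.681  -0.1389  0.045 ]
```

>>> step_arm([
  [0,0.016,-0.017,-0.03,1.5],
  [0,0.015,-0.017,-0.04,0],
  [0,0,0,-0.04,0],
  [0,0,0,-0.025,0],
  [0,0,0,0,0],
])

```text
t: 3.6
tool_pos: [0.5348, 0.0166, 0.0974]
tool_rot: [-0.477, 3.092, 0.008]
contact_force: [0.1, -0.5, -0.9]
opening: -0.0
```

Run:
```python
from h import *
st()
```

```text
t 3.6 pos [0.5348 0.0166 0.0974] yawY 107.6 z [ 0.012  0.007 -1.   ] F [ 0.1 -0.5 -0.9] q6 -1.99 op -0.0
```

>>> step_arm([
  [0,0.001,-0.005,-0.015,0],
  [0,0.0,0,-0.015,0],
  [0,0,0,-0.002,0],
  [0,0,0,0,0],
])

```text
t: 4.1
tool_pos: [0.5378, 0.0126, 0.0669]
tool_rot: [-0.48, 3.086, 0.006]
contact_force: [-0.1, 0.2, -0.8]
opening: 0.0004
```

```bash
cat >> h.py <<'E'
C=np.array([.574,-.0055])
def rel(th):
    o=st(); p=o['tool_pos'][:2]-C; e=np.array([np.cos(np.radians(th)),np.sin(np.radians(th))]); f=np.array([e[1],-e[0]])
    print('r',round(p@e,4),'d',round(-p@f,4)); return o
def plan(th0,th1,n,r,d):  # waypoints
    o=st(); p=o['tool_pos'][:2]
    for th in np.linspace(th0,th1,n+1)[1:]:
        e=np.array([np.cos(np.radians(th)),np.sin(np.radians(th))]); f=np.array([e[1],-e[0]])
        w=C+r*e-d*f; print(round(th,1),np.round(w,4),'shift',np.round(w-p,4)); p=w
E
python3 - <<'E'
from h import *
o=rel(107.2); _,im=wristim(); save(im,'w2')
E
```

```text
t 4.1 pos [0.5378 0.0126 0.0669] yawY 107.7 z [ 0.017  0.007 -1.   ] F [-0.1  0.2 -0.8] q6 -2.0 op 0.0004
r 0.028 d 0.0293
```

View pics/w2.png

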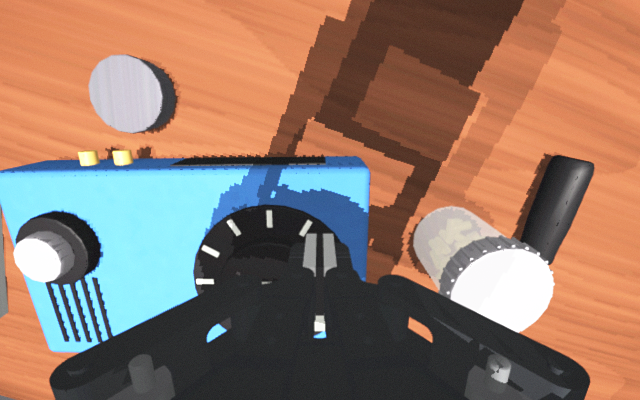

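>>> step_arm([
  [0,0.004,0.001,0,0],
  [0,0.004,0.001,0,0],
  [0,0.003,0.001,0,0],
])

```text
t: 4.53
tool_pos: [0.5505, 0.0156, 0.0684]
tool_rot: [-0.479, 3.084, 0.005]
contact_force: [0.1, 0.3, 0.3]
opening: 0.0007
```

Run:
```python
from h import *
o=rel(107.2); plan(107.2,47.2,12,.028,.017)
```

```text
t 4.53 pos [0.5505 0.0156 0.0684] yawY 107.7 z [ 0.02   0.007 -1.   ] F [0.1 0.3 0.3] q6 -1.99 op 0.0007
r 0.0271 d 0.0162
t 4.53 pos [0.5505 0.0156 0.0684] yawY 107.7 z [ 0.02   0.007 -1.   ] F [0.1 0.3 0.3] q6 -1.99 op 0.0007
102.2 [0.5515 0.0183] shift [0.001  0.0027]
97.2 [0.5536 0.0201] shift [0.0022 0.0019]
92.2 [0.5559 0.0218] shift [0.0023 0.0017]
87.2 [0.5584 0.0233] shift [0.0025 0.0015]
82.2 [0.561  0.0245] shift [0.0026 0.0013]
77.2 [0.5636 0.0256] shift [0.0027 0.001 ]
72.2 [0.5664 0.0264] shift [0.0027 0.0008]
67.2 [0.5692 0.0269] shift [0.0028 0.0005]
62.2 [0.572  0.0272] shift [0.0028 0.0003]
57.2 [0.5749 0.0272] shift [0.0029 0.    ]
52.2 [0.5777 0.027 ] shift [ 0.0029 -0.0002]
47.2 [0.5806 0.0266] shift [ 0.0028 -0.0004]
```

>>> step_arm([
  [0,0.002,0.0005,-0.002,0],
  [0,0.002,0.0005,-0.001,0],
])

```text
t: 4.78
tool_pos: [0.5537, 0.0164, 0.0653]
tool_rot: [-0.48, 3.087, 0.005]
contact_force: [-5.0, -0.6, 3.1]
opening: 0.0004
```

Run:
```python
from h import *
o=rel(107.2)
```

```text
t 4.78 pos [0.5537 0.0164 0.0653] yawY 107.7 z [ 0.016  0.006 -1.   ] F [-5.  -0.6  3.1] q6 -1.99 op 0.0004
r 0.0269 d 0.0129
```

Run:
```python
from h import *
im=ctrl.get_image('scene'); cv2.imwrite('pics/s2.png',cv2.resize(im['color'][150:270,170:370,::-1],None,fx=3.8,fy=3.8,interpolation=2))
im=ctrl.get_image('top'); cv2.imwrite('pics/t2.png',cv2.resize(im['color'][130:280,250:450,::-1],None,fx=3.8,fy=3.8,interpolation=2))
rel(107.2)
```

```text
t 4.88 pos [0.5539 0.0166 0.0652] yawY 107.7 z [ 0.017  0.006 -1.   ] F [-4.2 -1.   1.9] q6 -1.99 op -0.0001
r 0.027 d 0.0126
```

View pics/s2.png

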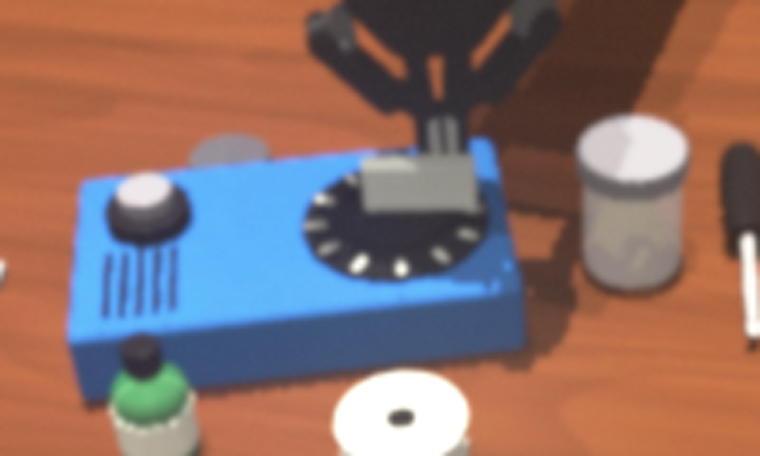

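View pics/t2.png

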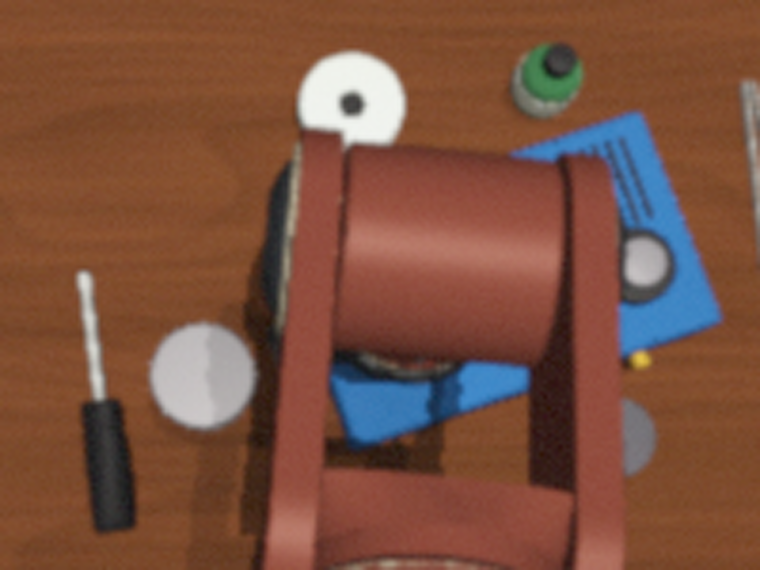

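```bash
cat >> h.py <<'E'
def wingpts(im,th):
    e=np.array([np.cos(np.radians(th)),np.sin(np.radians(th))]); n=np.array([-e[1],e[0]])
    return {(a,s,z):proj(im,[*(C+a*e+s*.006*n),z]) for a in (-.015,.042) for s in (-1,1) for z in (.057,.085)}
def overlay(im,ths,name,x0=170,y0=150,w=200,h=120,f=3.8):
    a=cv2.resize(im['color'][y0:y0+h,x0:x0+w,::-1],None,fx=f,fy=f,interpolation=2).copy()
    for k,th in enumerate(ths):
        W=wingpts(im,th); ks=list(W)
        for i in range(8):
            for j in range(i):
                if sum(p!=q for p,q in zip(ks[i],ks[j]))==1:
                    g=lambda p:tuple(int(round(v)) for v in ((p[0]+.5-x0)*f,(p[1]+.5-y0)*f))
                    cv2.line(a,g(W[ks[i]]),g(W[ks[j]]),[(0,0,255),(0,255,0),(255,0,255)][k],1,cv2.LINE_AA)
    cv2.imwrite('pics/'+name+'.png',a)
E
python3 - <<'E'
from h import *
im=ctrl.get_image('scene')
overlay(im,[107.2],'s3a'); overlay(im,[95],'s3b')
a=np.vstack([cv2.imread('pics/s3%s.png'%k)[60:330,200:620] for k in 'ab']); cv2.imwrite('pics/s3.png',a)
E
```

```text
(no output)
```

View pics/s3.png

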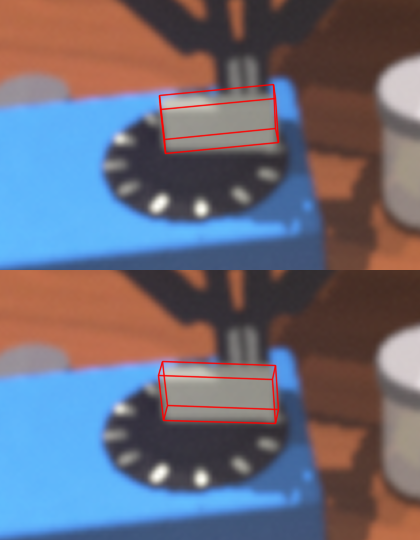

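Run:
```python
from h import *
plan(100,64,9,.027,.0165)
```

```text
t 4.92 pos [0.5539 0.0166 0.0652] yawY 107.7 z [ 0.018  0.006 -1.   ] F [-3.8 -0.9  2.4] q6 -1.99 op 0.0
96.0 [0.5548 0.0196] shift [0.0008 0.0031]
92.0 [0.5566 0.0209] shift [0.0018 0.0013]
88.0 [0.5585 0.0221] shift [0.0019 0.0012]
84.0 [0.5604 0.0231] shift [0.002 0.001]
80.0 [0.5624 0.024 ] shift [0.002  0.0009]
76.0 [0.5645 0.0247] shift [0.0021 0.0007]
72.0 [0.5667 0.0253] shift [0.0021 0.0006]
68.0 [0.5688 0.0257] shift [0.0022 0.0004]
64.0 [0.571 0.026] shift [0.0022 0.0003]
```

>>> step_arm([
  [0,0.001,0.002,0,-6],
  [0,0.002,0.002,0,-6],
  [0,0.002,0.0015,0,-5],
  [0,0.002,0.001,0,-4],
  [0,0,0,0,0],
])

```text
t: 5.55
tool_pos: [0.5624, 0.023, 0.0652]
tool_rot: [0.109, 3.116, 0.0]
contact_force: [0.1, -0.0, -0.6]
opening: -0.0001
```

Run:
```python
from h import *
rel(86); im=ctrl.get_image('scene')
overlay(im,[77.2],'s4')
```

```text
t 5.55 pos [0.5624 0.023  0.0652] yawY 86.0 z [ 0.023 -0.001 -1.   ] F [ 0.1 -0.  -0.6] q6 -1.59 op -0.0001
r 0.0276 d 0.0135
```

View pics/s4.png

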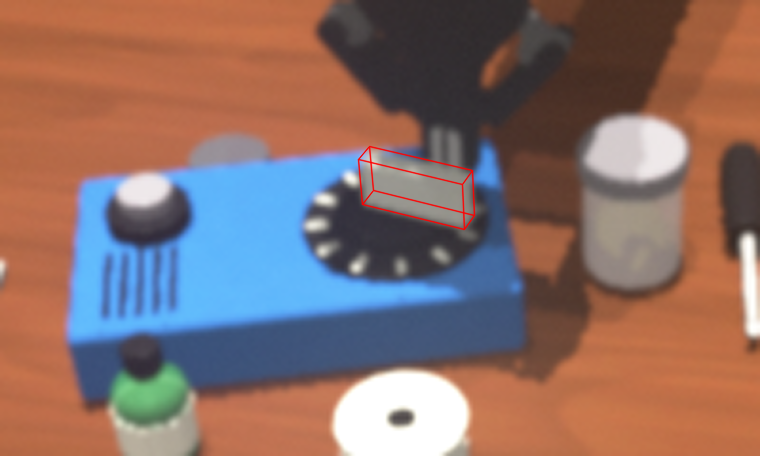

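Run:
```python
from h import *
plan(80,56,6,.027,.0165)
```

```text
t 5.6 pos [0.5623 0.0229 0.0652] yawY 86.0 z [ 0.023 -0.001 -1.   ] F [-0.9 -0.1 -0.3] q6 -1.59 op 0.0001
76.0 [0.5645 0.0247] shift [0.0022 0.0017]
72.0 [0.5667 0.0253] shift [0.0021 0.0006]
68.0 [0.5688 0.0257] shift [0.0022 0.0004]
64.0 [0.571 0.026] shift [0.0022 0.0003]
60.0 [0.5732 0.0261] shift [0.0022 0.0001]
56.0 [0.5754 0.0261] shift [ 0.0022 -0.    ]
```

>>> step_arm([
  [0,0.002,0.0015,0,-6],
  [0,0.002,0.001,0,-5],
  [0,0.002,0.0005,0,-5],
  [0,0.002,0.0,0,-5],
  [0,0.002,0,0,-5],
  [0,0,0,0,0],
])

```text
t: 6.35
tool_pos: [0.5708, 0.0276, 0.0646]
tool_rot: [0.819, 3.013, -0.003]
contact_force: [-1.1, -0.2, 0.8]
opening: 0.0001
```

Run:
```python
from h import *
rel(58); im=ctrl.get_image('scene')
overlay(im,[47.2],'s5'); plan(56,26,6,.027,.0165)
```

```text
t 6.35 pos [0.5708 0.0276 0.0646] yawY 59.6 z [ 0.018 -0.007 -1.   ] F [-1.1 -0.2  0.8] q6 -1.12 op 0.0001
r 0.0264 d 0.0203
t 6.4 pos [0.5707 0.0275 0.0646] yawY 59.6 z [ 0.017 -0.007 -1.   ] F [-1.3  0.5  0.1] q6 -1.12 op 0.0001
51.0 [0.5782 0.0259] shift [ 0.0075 -0.0017]
46.0 [0.5809 0.0254] shift [ 0.0027 -0.0005]
41.0 [0.5836 0.0247] shift [ 0.0027 -0.0007]
36.0 [0.5861 0.0237] shift [ 0.0026 -0.0009]
31.0 [0.5886 0.0225] shift [ 0.0025 -0.0012]
26.0 [0.591  0.0212] shift [ 0.0024 -0.0014]
```

View pics/s5.png

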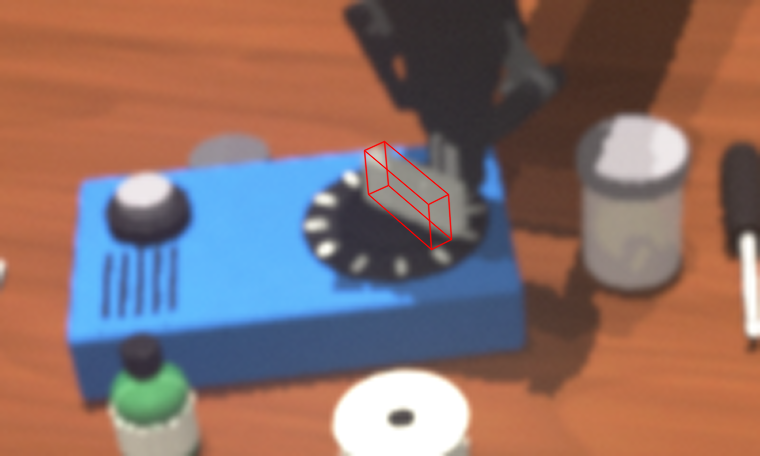

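>>> step_arm([
  [0,0.002,-0.0005,0,-2],
  [0,0.002,-0.0005,0,-1],
  [0,0.002,-0.0005,0,-1],
  [0,0,0,0,0],
])

```text
t: 6.9
tool_pos: [0.5777, 0.0256, 0.0647]
tool_rot: [0.927, 2.98, -0.004]
contact_force: [0.5, 0.8, -1.3]
opening: 0.0002
```

Run:
```python
from h import *
rel(56); im=ctrl.get_image('scene')
overlay(im,[47.2],'s6'); plan(52,27,5,.027,.0165)
```

```text
t 6.9 pos [0.5777 0.0256 0.0647] yawY 55.4 z [ 0.019 -0.009 -1.   ] F [ 0.5  0.8 -1.3] q6 -1.05 op 0.0002
r 0.0278 d 0.0143
t 6.95 pos [0.5776 0.0256 0.0647] yawY 55.5 z [ 0.019 -0.008 -1.   ] F [0.2 0.7 0.2] q6 -1.05 op -0.0001
47.0 [0.5803 0.0255] shift [ 0.0028 -0.0001]
42.0 [0.583  0.0248] shift [ 0.0027 -0.0007]
37.0 [0.5856 0.0239] shift [ 0.0026 -0.0009]
32.0 [0.5882 0.0228] shift [ 0.0025 -0.0011]
27.0 [0.5906 0.0215] shift [ 0.0024 -0.0013]
```

View pics/s6.png

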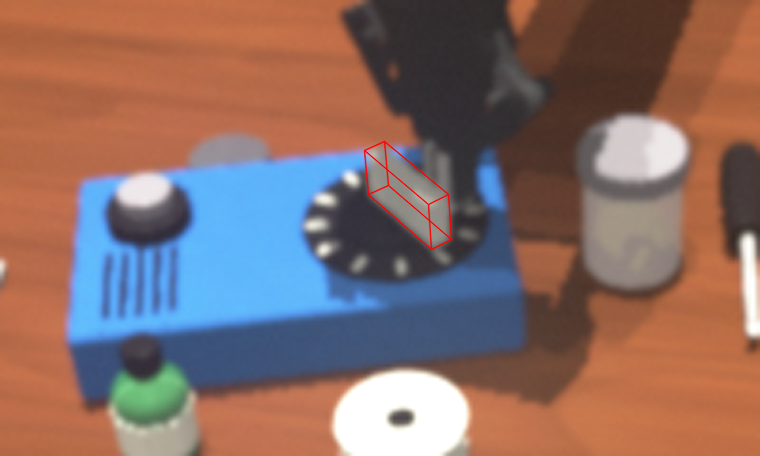

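>>> step_arm([
  [0,0.003,0.0,0,-6],
  [0,0.003,-0.0005,0,-6],
  [0,0.003,-0.001,0,-6],
  [0,0.0025,-0.001,0,-5],
  [0,0.0025,-0.001,0,-4],
  [0,0,0,0,0],
])

```text
t: 7.7
tool_pos: [0.5901, 0.0233, 0.0644]
tool_rot: [1.62, 2.676, -0.01]
contact_force: [-0.5, 0.4, 0.4]
opening: -0.0001
```

Run:
```python
from h import *
rel(28); im=ctrl.get_image('scene')
overlay(im,[17.2],'s7'); plan(27,27,1,.027,.0165);plan(23,-3,5,.027,.0165)
```

```text
t 7.7 pos [0.5901 0.0233 0.0644] yawY 27.6 z [ 0.008 -0.013 -1.   ] F [-0.5  0.4  0.4] q6 -0.56 op -0.0001
r 0.0278 d 0.0179
t 7.75 pos [0.59   0.0234 0.0644] yawY 27.7 z [ 0.008 -0.013 -1.   ] F [ 0.4 -0.1  0.4] q6 -0.56 op 0.0005
27.0 [0.5906 0.0215] shift [ 0.0005 -0.0019]
t 7.75 pos [0.59   0.0234 0.0644] yawY 27.7 z [ 0.008 -0.013 -1.   ] F [ 0.4 -0.1  0.4] q6 -0.56 op 0.0005
17.8 [0.5947 0.0185] shift [ 0.0046 -0.0049]
12.6 [0.5968 0.0165] shift [ 0.0021 -0.002 ]
7.4 [0.5986 0.0143] shift [ 0.0019 -0.0022]
2.2 [0.6003 0.012 ] shift [ 0.0017 -0.0023]
-3.0 [0.6018 0.0096] shift [ 0.0015 -0.0025]
```

View pics/s7.png

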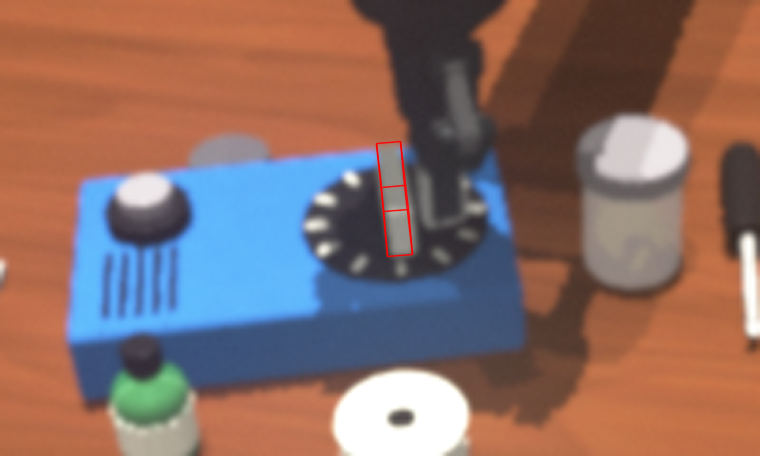

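>>> step_arm([
  [0,0.003,-0.002,0,-6],
  [0,0.002,-0.002,0,-6],
  [0,0.002,-0.002,0,-6],
  [0,0.002,-0.002,0,-5],
  [0,0.0015,-0.002,0,-5],
  [0,0,0,0,0],
])

```text
t: 8.5
tool_pos: [0.6001, 0.0155, 0.0643]
tool_rot: [2.232, 2.2, -0.01]
contact_force: [-0.6, 1.9, 0.8]
opening: -0.0001
```

Run:
```python
from h import *
rel(0); im=ctrl.get_image('scene')
overlay(im,[-12.8],'s8'); plan(-3,-3,1,.027,.0165)
```

```text
t 8.5 pos [0.6001 0.0155 0.0643] yawY -0.8 z [ 0.001 -0.01  -1.   ] F [-0.6  1.9  0.8] q6 -0.08 op -0.0001
r 0.0261 d 0.021
t 8.55 pos [0.6    0.0156 0.0642] yawY -0.8 z [ 0.001 -0.01  -1.   ] F [ 0.3  1.5 -0.1] q6 -0.08 op -0.0004
-3.0 [0.6018 0.0096] shift [ 0.0018 -0.006 ]
```

View pics/s8.png

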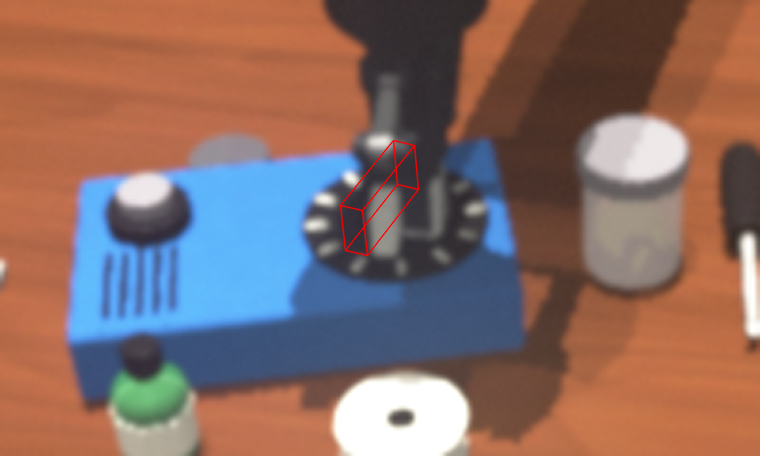

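>>> step_arm([
  [0,0.0005,-0.002,0,-1],
  [0,0.0005,-0.002,0,-1],
  [0,0,-0.0015,0,0],
  [0,0,0,0,0],
])

```text
t: 9.05
tool_pos: [0.601, 0.0091, 0.0642]
tool_rot: [2.268, 2.161, -0.011]
contact_force: [0.4, -0.4, -0.0]
opening: -0.0002
```

Run:
```python
from h import *
rel(-3); im=ctrl.get_image('scene')
overlay(im,[-12.8],'s9'); plan(-3,-3,1,.027,.0165)
```

```text
t 9.05 pos [0.601  0.0091 0.0642] yawY -2.8 z [ 0.001 -0.011 -1.   ] F [ 0.4 -0.4 -0. ] q6 -0.05 op -0.0002
r 0.0262 d 0.016
t 9.1 pos [0.6009 0.0092 0.0642] yawY -2.8 z [ 0.001 -0.011 -1.   ] F [0.7 0.6 0.4] q6 -0.05 op -0.0002
-3.0 [0.6018 0.0096] shift [0.0009 0.0004]
```

View pics/s9.png

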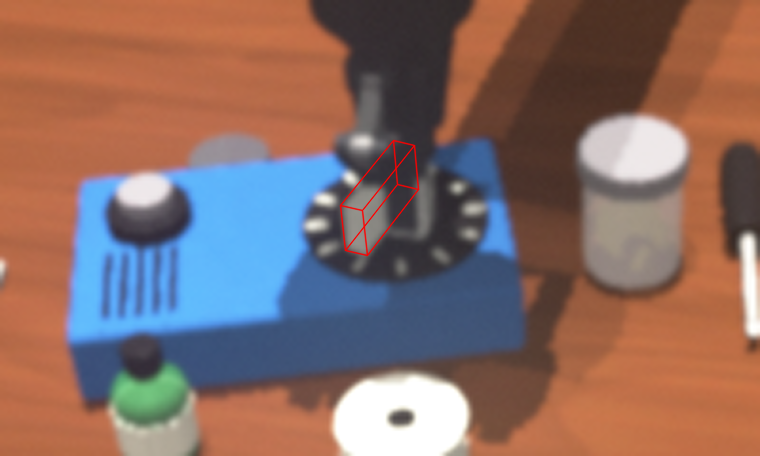

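>>> step_arm([
  [0,0,0.006,0,0],
  [0,0,0.004,0.01,0],
  [0,0,0,0.03,0],
  [0,0,0,0.04,0],
  [0,0,-0.02,0.02,0],
  [0,-0.002,-0.04,0,0],
  [0,-0.002,-0.04,0,0],
  [0,-0.003,-0.04,0,0],
  [0,0,-0.01,0,0],
  [0,0,0,0,0],
])

```text
t: 10.35
tool_pos: [0.5919, -0.1375, 0.1698]
tool_rot: [2.265, 2.161, -0.013]
contact_force: [0.1, -0.4, -0.1]
opening: -0.0004
```

Run:
```python
from h import *
o,im=wristim(); st(); save(im,'w5'); np.save('w5.npy',dict(im),allow_pickle=True)
for n,X in dict(axis=(.574,-.0055,.049),btn=(.590,-.131,.067),tip=o['tool_pos']).items(): print(n,proj(im,X))
overlay(ctrl.get_image('scene'),[-12.8],'s10')
```

```text
t 10.4 pos [ 0.592  -0.137   0.1698] yawY -2.6 z [ 0.001 -0.014 -1.   ] F [-0.2 -1.  -0.3] q6 -0.3 op -0.0004
axis [288.61860238  26.01768335]
btn [316.81231622 186.22638824]
tip [319.93521028 248.9072246 ]
```

View pics/w5.png

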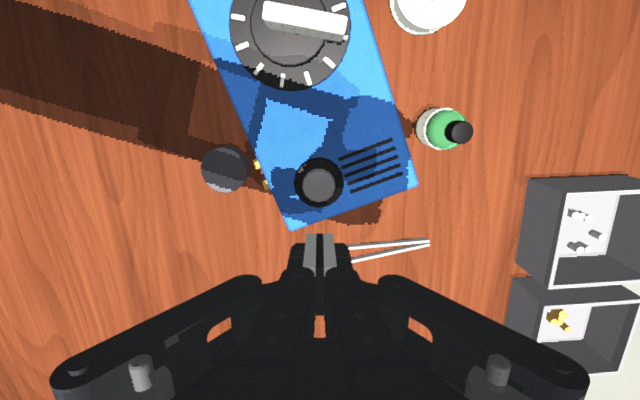

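View pics/s10.png

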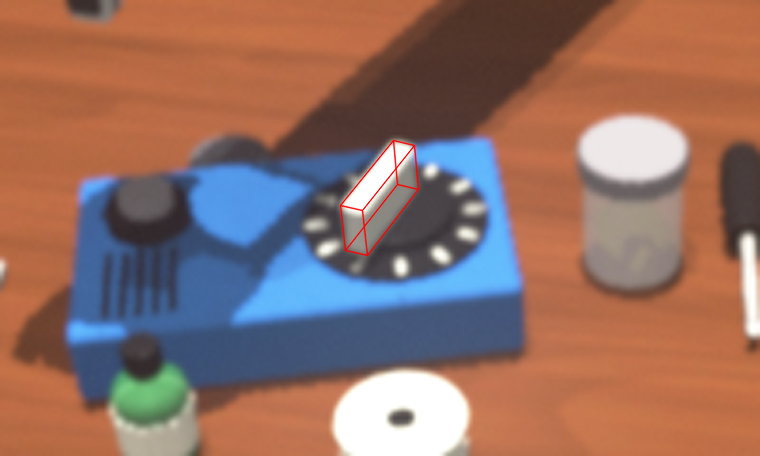

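>>> step_arm([
  [0,-0.001,0.005,-0.03,0],
  [0,0,0,-0.03,0],
  [0,0,0,-0.025,0],
  [0,0,0,-0.006,0],
  [0,0,0,0,0],
])

```text
t: 11.08
tool_pos: [0.5924, -0.1253, 0.0779]
tool_rot: [2.254, 2.171, -0.01]
contact_force: [-0.4, 0.0, 0.3]
opening: -0.0005
```

Run:
```python
from h import *
im=np.load('w5.npy',allow_pickle=True).item(); print(at(im,319,185.5,.067))
st()
```

```text
[ 0.5918455  -0.13046331  0.067     ]
t 11.07 pos [ 0.5924 -0.1253  0.0779] yawY -2.1 z [ 0.004 -0.013 -1.   ] F [-0.4  0.   0.3] q6 -0.28 op -0.0005
```

>>> step_arm([
  [0,-0.001,-0.005,0,0],
  [0,0,0,-0.004,0],
  [0,0,0,-0.003,0],
  [0,0,0,0,0],
])

```text
t: 11.58
tool_pos: [0.5934, -0.1312, 0.0741]
tool_rot: [2.25, 2.168, -0.006]
contact_force: [0.1, -0.2, -0.6]
opening: -0.0001
```

Run:
```python
from h import *
st(); im=ctrl.get_image('scene'); overlay(im,[-12.8],'s11')
```

```text
t 11.57 pos [ 0.5934 -0.1312  0.0741] yawY -2.1 z [ 0.009 -0.015 -1.   ] F [ 0.1 -0.2 -0.6] q6 -0.29 op -0.0001
```

View pics/s11.png

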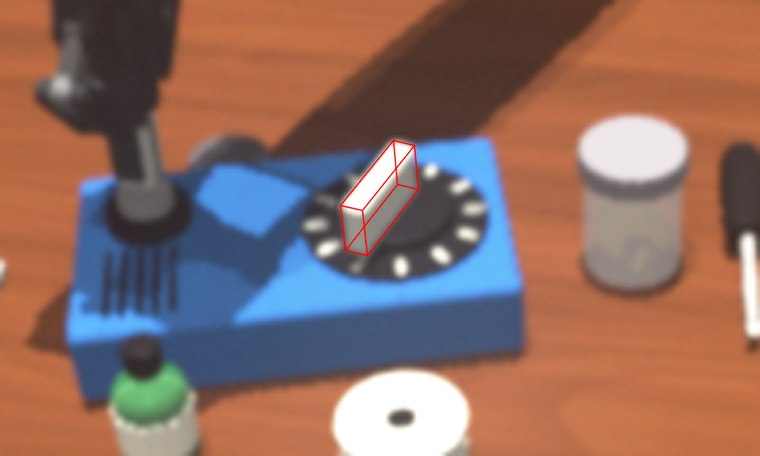

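>>> step_arm([
  [0,-0.002,0,-0.004,0],
  [0,0,0,-0.003,0],
  [0,0,0,-0.003,0],
  [0,0,0,-0.002,0],
])

```text
t: 12.12
tool_pos: [0.5917, -0.1313, 0.0625]
tool_rot: [2.249, 2.168, -0.005]
contact_force: [-2.1, 0.2, 3.7]
opening: -0.0001
```

Run:
```python
from h import *
st()
```

```text
t 12.12 pos [ 0.5917 -0.1313  0.0625] yawY -2.1 z [ 0.01  -0.015 -1.   ] F [-2.1  0.2  3.7] q6 -0.29 op -0.0001
```

>>> step_arm([
  [0,0,0,-0.002,0],
  [0,0,0,-0.001,0],
])

```text
t: 12.38
tool_pos: [0.5918, -0.1313, 0.061]
tool_rot: [2.25, 2.168, -0.006]
contact_force: [-5.6, 1.3, 10.2]
opening: -0.0003
```

Run:
```python
from h import *
st()
```

```text
t 12.38 pos [ 0.5918 -0.1313  0.061 ] yawY -2.1 z [ 0.009 -0.015 -1.   ] F [-5.6  1.3 10.2] q6 -0.29 op -0.0003
```

>>> step_arm([
  [0,0,0,-0.0015,0],
  [0,0,0,-0.001,0],
])

```text
t: 12.62
tool_pos: [0.5918, -0.1313, 0.0611]
tool_rot: [2.25, 2.17, -0.008]
contact_force: [-4.4, 0.6, 7.5]
opening: 0.0
```

Run:
```python
from h import *
st(); im=ctrl.get_image('scene'); overlay(im,[],'s12')
```

```text
t 12.62 pos [ 0.5918 -0.1313  0.0611] yawY -2.1 z [ 0.007 -0.015 -1.   ] F [-4.4  0.6  7.5] q6 -0.29 op 0.0
```

View pics/s12.png

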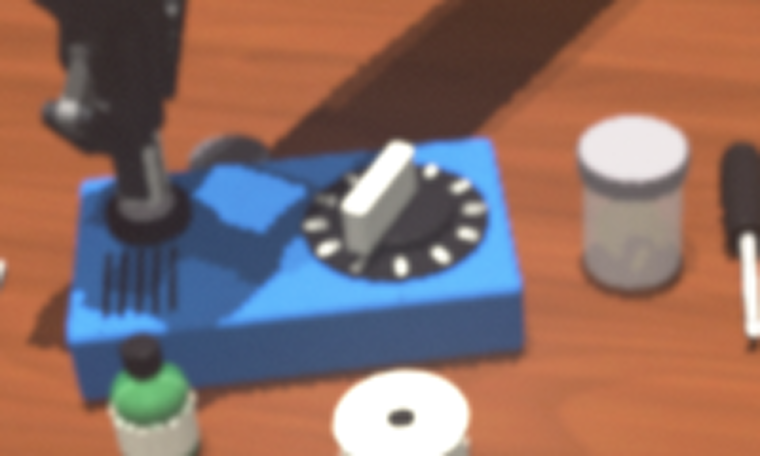

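>>> step_arm([
  [0,0,0,-0.004,0],
  [0,0,0,-0.002,0],
])

```text
t: 12.92
tool_pos: [0.5925, -0.1315, 0.061]
tool_rot: [2.25, 2.171, -0.009]
contact_force: [-4.6, 1.4, 8.9]
opening: 0.0002
```

>>> step_arm([
  [0,0,0,0.006,0],
  [0,0,0,0.02,0],
  [0,0,0,0.04,0],
  [0,0,0,0.05,0],
  [0,-0.04,0,0.02,0],
  [0,-0.06,0,0,0],
  [0,-0.04,0,0,0],
  [0,0,0,0,0],
  [0,0,0,0,0],
])

```text
t: 14.05
tool_pos: [0.4508, -0.132, 0.2076]
tool_rot: [2.242, 2.164, -0.003]
contact_force: [-0.5, 0.7, 0.4]
opening: 0.0001
```

Run:
```python
from h import *
st(); im=ctrl.get_image('scene'); overlay(im,[-12.8],'s13')
_,w=wristim(); save(w,'w13')
t=ctrl.get_image('top'); c=cv2.imread('pics/scene0.png'); cv2.imwrite('pics/t13.png',np.vstack([t['color'][130:280,250:480,::-1],cv2.imread('pics/top0.png')[130:280,250:480]]).repeat(2,0).repeat(2,1)[:600])
```

```text
t 14.05 pos [ 0.4508 -0.132   0.2076] yawY -2.0 z [ 0.017 -0.02  -1.   ] F [-0.5  0.7  0.4] q6 -0.4 op 0.0001
```

View pics/s13.png

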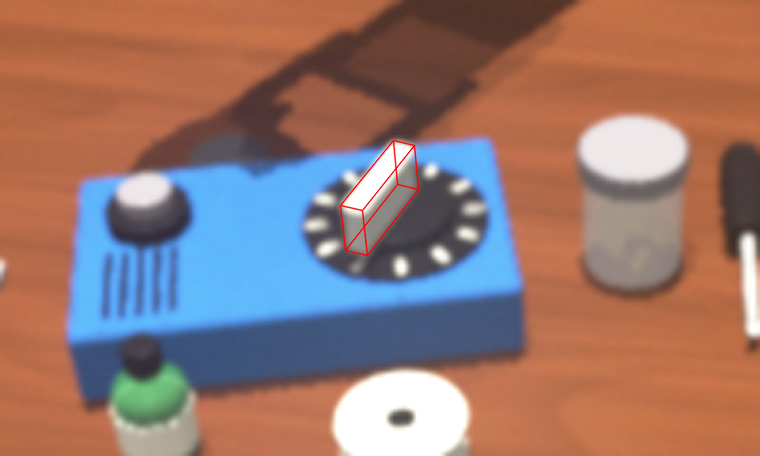

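View pics/t13.png

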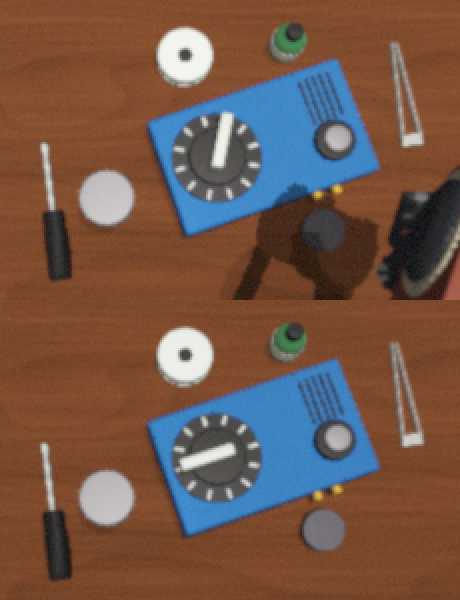

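View pics/w13.png

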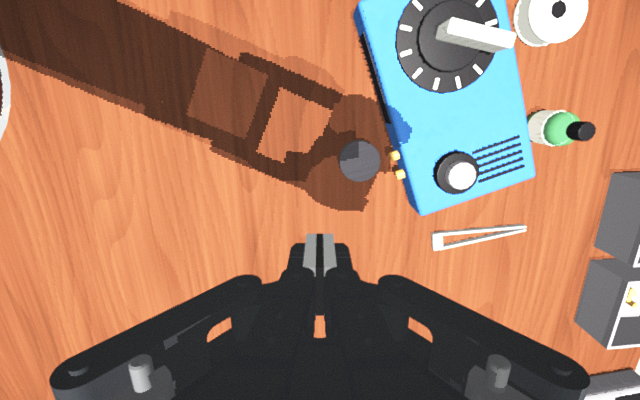

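```bash
python3 -c "
from h import *
print(ctrl.finish_job())"
```

```text
the job is handed in; nothing more can be done
None
```

I turned the dial exactly four clicks clockwise, then pressed the push-button fully down and let it spring back. The job was handed in at about 14 s of the 42 s allowed. No verdict was reported.

- **Dial:** I pushed the side of the wing with the shut fingertips, one click at a time. Scene pictures were taken after every click. Two of the pushes, for clicks 2 and 4, first stopped short of half-way, so I continued them. After the finger was withdrawn, the wing matched its predicted outline at 120° from the start. None of my pictures showed it past the fourth click.
- **Button:** The fingertip stopped at 61 mm above the bench, the height expected for fully down. It did not go lower when pushed harder, with an upward force of about 7.5 to 10 N, against the 5 N needed. The last pictures show the button up again.
- **Other things on the bench:** Compared with the first overhead picture, the canister, tinner, hub, tweezers, driver and flux have not visibly moved. The arm ended clear of everything, with near-zero contact force.

No final check failed. The tool tilted by up to about 1.4° during the moves, with no visible effect.

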